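# Close up the alloy cabinet: shut the door, dial the padlock open and hold it ready

### The arm

A 6-joint arm with a two-finger parallel gripper is mounted at the origin on the work surface. World frame = base frame: x ahead of the robot, y to its left, z up, the work surface at z = 0. Lengths are in m, angles in rad, forces in N, time in s.
With the tool pointing down it reaches from about 0.275 to 0.725 m from the base axis. Payload 15.9 kg.
Tool frame: the origin (TCP) lies at the very end of the fingers, on their centre line; the grasp point (between the pads) lies 19 mm behind it; z points along the fingers, y is the line along which they close (so a half turn about z gives the same grasp; the last joint's range is limited). The gripper opens to 85 mm and grips with 20 to 120 N. Pads are 22 mm wide; open, the fingers measure 114 mm over their backs; the gripper's body (76 mm by 85 mm) begins 54 mm behind the grasp point. The pads swing forward as they close: fully open they stand 13 mm farther back than shut.
Start: joints at [0, 0.213, -0.034, 1.323, 0, 1.571], TCP at [0.5, -0, 0.231] pointing down, gripper open.
Joint ranges: [-2.98, 2.98], [-0.74, 1.72], [-1.14, 1.35], [-2.1, 2.04], [-1.57, 1.44], [-3.14, 3.14]. Speed limits (rad/s): [1.89, 1.89, 2.39, 2.57, 3.14, 3.14].

### API

Orientations are given as a unit quaternion [x, y, z, w].
In Python, from workcell import sense, imaging, close_job, spotter gives the robot as it stands.
- The arm moves only by the shell command python3 -m crank 'ROWS' [OPENING] [FORCE]. ROWS is JSON, a list of rows, each a list of 6 numbers: the shift along the tool's x, y, z in cm, then the turn, a rotation vector about the tool's x, y, z in degrees. In form: [[dx, dy, dz, ax, ay, az], ...]. A call has 1 to 20 rows; each row is the pose to reach, as a shift and turn from the pose commanded when the call began, along the tool's axes at that moment; what a row does not reach only later rows make up. A row lasts 1/10 s, in which the tool goes at most 50 mm and 8.59 degrees, less where a joint would pass 70% of its speed; a pose out of reach is approached as far as the arm can. A call with a gripper value outside its range is refused whole. OPENING is the finger opening in cm, from 0 to 8.54, set as the call begins (- or left out, the last holds). The fingers move at their own pace and stop on an object; FORCE is the grip in N (left out, the last holds). Time passes only in rows, so rows that repeat a pose let the fingers close. It gives the time, the measured TCP pose, the force, the opening and the grip force at its end, in the units of the state.
- sense(): the state, without advancing time (a new reading comes with each control period).
- imaging.camera(name): name is "scene" or "side" or "wrist"; returns a dict with "color" (400x640x3 uint8, red, green, blue), "fx", "fy", "cx", "cy" (pixels), "extrinsics" (4x4, takes a point from camera to world coordinates); the wrist camera has in their place "hand_eye" (4x4, takes a point from camera to tool coordinates, whose origin is the TCP and whose axes are the flange's). Camera axes: x right, y down, z forward; pixel columns grow to the right and rows downward; lengths in m; the calibration is good to about 2 mm. A picture is of the moment at which its call begins: read the wrist's pose just before it. There is no depth.
- close_job(): hands the job in; it is judged then, once.
Trained networks look in the newest picture that a camera, given by its name, has taken for a name from the list of things; names that differ only in an ending like _2 or _b are one class to them, and where a whole thing is asked for, a point or a joint stands for the part that bears it (a point fixed in the world has none). Each returns a list of dicts, best first, with "score" (0 to 1); they miss things now and then, are a little off and sometimes report something else, mostly with a low value. They report only what shows in the picture. A call takes as long as a camera call. They do not tell look-alikes from the thing itself.
- spotter.outline_of(name, camera): "pixels" (400x640 bool, what is visible of it) and "rect" ([centre column, centre row, width, height] in pixels, round what is visible of it).
The state is a dict: "time": time; "joints": joint angles; "qvel": joint speeds; "joint_efforts": joint torques, N m; "eef_pos": TCP position; "ee_rot": TCP orientation; "ft_force": force on the tool from outside, world axes, zero at the start; "ft_torque": the same for the moment, N m; "finger_gap": finger opening in m; "grasp_force": force on a finger pad.
Only numpy, scipy, OpenCV 4.12 (cv2) and the standard library are available. Lean on these libraries where they do the work, as an engineer would, in place of code of your own. Each camera call takes 0.05 s, during which the arm holds its last target. There are 200 camera calls.

### The job

Close up the alloy cabinet on the dental bench: push its door shut until it clicks home on the catch, then, with the door shut, turn the dial of the padlock parked on the staple on its top clockwise, feeling the clicks, until the dial's long white line stands two clicks past the index mark on the shackle side. Then take the padlock, pull it fully open without forcing it, slip it off the staple and lift it, leaving the bowl, bottle and plaster cast alone. Finish while still holding the lock: open, level and still, about a hand's breadth above the staple and touching nothing else, the door still shut.

Things in the scene. Friction and masses are not known exactly. Their poses are not given: they have to be found in the camera images.
- cabinet: Small grey sheet-steel cabinet fixed on the bench, 220 deep (x) x 260 wide (y) x 200 high, its flat top at height 200. Origin: centre of its underside on the bench; its own -x is the front (door side), z up.
- door (a joint): Door angle in rad: 0 = shut, grows as the free edge swings out to the cabinet's -x. Door 252 wide, 188 high, 10 thick, hinged on a vertical line at the cabinet's front +y edge. Below 0.04 rad it runs over a spring ball catch (about 5 N at the free edge); past 0.02 rad the catch draws it to 0 and holds it. It stops dead at 0.
- door_edge (a point): Point on the door's outer face at its top edge (194 above the bench), 27 from its free edge, 225 from the hinge line: push the face just below it. Its -x points out of the face, its y to the hinge. A hasp strap (44 wide, 100 long, 5 proud) hangs on the face, centred 84 from here towards the hinge; a knob 22 across stands 22 out, 98 below.
- door_hinge (a point): Point on the door's vertical hinge line, on the plane of the door's inner face.
- staple (a point): Centre of the staple's eye, 11 above the cabinet's top. The staple is an upright closed loop of 6 mm bar across the cabinet (its y-z plane): legs 24 apart (centre lines), top bar's upper side 24 above the cabinet's top. The lock's short shackle leg goes through the eye; the staple's +y leg stands inside the shackle's loop.
- lock: Dial padlock, steel, 0.4 to 0.6 kg, loose on its back on the cabinet's top behind the staple. Body 52 (x) x 50 (y) x 22 high; origin: centre of its underside; shackle to its own -x, z up. Opened fully, 14 mm lie free between the short leg's end and the block; shift the lock along its -x until the staple stands in that gap (x = -33 in the lock's frame); it then lifts straight up and off.
- dial (a joint): Dial angle in rad, growing clockwise from above: 0 = its long white line points at the white index mark on the lock (the lock's -x). It clicks into 12 notches 0.5236 apart (0, 0.5236, 1.0472 ..); a click takes 0.025 N m. It starts at -0.52, 0 or 0.52. Only at 1.0472, two clicks past the index, does the shackle come out; once out it holds the dial.
- dial_grip (a point): On the dial's axis, at mid height of its fluted round grip: 27 mm across, 17 high, from 8.5 below this point to 8.5 above it. Below the grip lies the dial's skirt, 43 across and 3 thick, with the white ticks. The point is 34.5 above the cabinet's top while the lock lies there.
- shackle (a joint): Draw of the shackle out of the lock body in m: 0 = closed, 0.020 = fully open. About 2.5 N of friction; it stays where it is left; 1.5 mm of play when locked. To open, pull the lock's body along its own +x: the staple, after up to 20 mm of free run, holds the shackle's bow.
- shackle_tip (a point): End of the short shackle leg (8 mm bar, at y = -15 in the lock's frame, 11 above its underside; long leg at y = +15). In the lock's frame at x = -20 when closed, -40 when fully open; the inside of the bow is at x = -51 closed, -71 open.
- bowl: Dark rubber mixing bowl, 116 across, 62 high, on the bench to the right (-y) of the cabinet. Leave it alone. Origin: centre of its underside.
- bottle: Small amber dropper bottle, 38 across, 85 high, on the bench to the left (+y) of the cabinet. Leave it alone. Origin: centre of its underside.
- cast: Plaster dental cast, 56 x 58 x 27 high, on the rear left corner of the cabinet's top. Leave it alone. Origin: centre of its underside.
Not all that is in view belongs to the job. Leave any pink or red look-alike of the lock alone.

How it is judged:
On the way, in this order (a step that is already met when the one before it is completed fails the run):
1. the door is pushed shut and seated on its catch (value of joint door below 0.012 rad), for 0.3 s.
2. with the door shut and the lock still closed, the dial stands on its number, two clicks clockwise past the index (value of joint door below 0.012 rad and value of joint dial between 0.9 and 1.2 rad and value of joint shackle below 0.004 m), for 0.2 s.
3. the shackle is drawn open (value of joint door below 0.012 rad and value of joint shackle above 0.017 m), for 0.1 s.
At the end, for the whole second after the job is handed in: Door on its catch (under 0.012 rad); lock held in the fingers (over 2 N), shackle drawn over 15 mm, underside 35 to 150 mm above the staple eye centre, origin within 110 mm of it sideways, level within 0.3 rad, still (under 0.03 m/s), off the cabinet (value of joint door below 0.012 rad and value of joint shackle above 0.015 m and z of lock in the frame of staple between 0.035 and 0.15 m and horizontal distance between lock and staple below 0.11 m and angle between lock's own z axis and vertical below 0.3 rad and contact force between the fingers and lock above 2 N and contact force between lock and cabinet below 0.1 N and linear speed of lock below 0.03 m/s and velocity of joint door below 0.05 rad/s); the arm keeps its last pose, push and grip.
It fails at once if the bowl, the bottle or the cast is moved more than 25 mm (distance of any of bowl, bottle, cast from where it was at the start of the episode above 0.025 m).
It fails at once if the lock is forced: more than 80 N between it and the cabinet or staple (contact force between lock and cabinet above 80 N).
It also fails if it takes over 64 s, if anything falls off the work surface, if the arm or the gripper's body presses on something with over 40 N, if the wrist force passes 120 N, or if a joint passes its speed limit or range.

## Working session

There is one attempt and no reset: what is moved stays moved. The work goes in short steps, Python scripts to look and compute and a shell command to move; the robot and the scene stay as the last step left them, time stands still between calls to the robot, and variables do not carry over. Pictures are saved under pics/ and viewed, at most 12 in all, crops included, and the job is handed in when it is done.

```bash
ls; mkdir -p pics; cat > h.py <<'E'
import numpy as np, cv2
from scipy.spatial.transform import Rotation as R
from workcell import sense, imaging, close_job, spotter
def cam(n):
    s=sense(); c=imaging.camera(n)
    if n=="wrist":
        T=np.eye(4);T[:3,:3]=R.from_quat(s["ee_rot"]).as_matrix();T[:3,3]=s["eef_pos"]
        c["X"]=T@c["hand_eye"]
    else: c["X"]=np.array(c["extrinsics"])
    return c
def ray(c,u,v):
    d=c["X"][:3,:3]@np.array([(u-c["cx"])/c["fx"],(v-c["cy"])/c["fy"],1]); return c["X"][:3,3],d
def atz(c,u,v,z):
    o,d=ray(c,u,v); return o+d*(z-o[2])/d[2]
def proj(c,p):
    q=np.linalg.inv(c["X"])@np.append(p,1); return np.array([c["fx"]*q[0]/q[2]+c["cx"],c["fy"]*q[1]/q[2]+c["cy"]])
def save(c,f,box=None,k=1):
    im=c["color"][:,:,::-1]
    if box: im=im[box[1]:box[3],box[0]:box[2]]
    cv2.imwrite("pics/"+f,cv2.resize(im,None,fx=k,fy=k,interpolation=cv2.INTER_CUBIC))
E
python3 - <<'E'
from h import *
s=sense();print({k:np.round(v,3) for k,v in s.items()})
ims=[]
for n in("scene","side","wrist"):
    c=cam(n);ims.append(c["color"]);print(n,np.round(c["X"],3).tolist(),c["fx"],c["cx"],c["cy"])
    for t in("cabinet","door","lock","dial","shackle","bowl","bottle","cast"):
        for d in spotter.outline_of(t,n)[:3]:print(t,round(d["score"],2),np.round(d["rect"],0))
    save(c,n+"0.png")
E
```

```text
pics
{'time': np.float64(0.0), 'joints': array([-0.   ,  0.213, -0.035,  1.323, -0.   ,  1.571]), 'qvel': array([ 0.001, -0.001,  0.   ,  0.   , -0.   ,  0.002]), 'joint_efforts': array([-1.0000e-03, -6.8618e+01,  4.8713e+01,  1.8000e-02, -0.0000e+00,
       -0.0000e+00]), 'eef_pos': array([ 0.5  , -0.   ,  0.231]), 'ee_rot': array([ 0.707,  0.707, -0.   , -0.   ]), 'ft_force': array([-0.55 ,  0.45 ,  0.302]), 'ft_torque': array([ 0.03 , -0.015,  0.014]), 'grasp_force': np.float64(0.0), 'finger_gap': np.float64(0.085)}
scene [[-0.813, 0.473, -0.339, 0.963], [0.582, 0.672, -0.457, 0.568], [0.012, -0.569, -0.822, 1.077], [0.0, 0.0, 0.0, 1.0]] 401.83684582235406 324.4703690088954 189.04370715041853
cabinet 0.62 [279. 188. 124. 140.]
door 0.81 [321. 146.  41.  64.]
lock 0.92 [377. 238.  32.  25.]
lock 0.81 [322. 284.  24.  32.]
lock 0.68 [366. 182.  26.  26.]
dial 0.75 [282. 162.  17.  16.]
dial 0.69 [382. 235.  18.  15.]
dial 0.45 [364. 178.  13.  12.]
shackle 0.59 [368. 234.   8.  14.]
shackle 0.5 [327. 274.  16.   7.]
shackle 0.46 [375. 187.  11.   9.]
bowl 0.87 [245. 139.  24.  21.]

[... 666 characters left out ...]
  31.]
cast 0.57 [356. 153.  29.  20.]
cast 0.16 [337. 259.  97. 146.]
wrist [[1.0, 0.001, 0.001, 0.5], [0.001, -0.953, -0.304, 0.077], [0.0, 0.304, -0.953, 0.373], [0.0, 0.0, 0.0, 1.0]] 343.55667899089224 320.84646337004864 190.78382978574692
door 0.55 [349. 232. 107. 269.]
door 0.24 [404. 368.  19.  28.]
lock 0.73 [572. 317. 137. 124.]
lock 0.73 [223. 124.  61.  88.]
lock 0.58 [232. 246.  73.  48.]
dial 0.8 [221. 141.  41.  39.]
dial 0.71 [241. 252.  35.  31.]
dial 0.58 [609. 336.  62.  85.]
shackle 0.84 [215.  96.  37.  33.]
shackle 0.83 [525. 303.  55.  25.]
shackle 0.77 [206. 245.  21.  16.]
bowl 0.68 [404. 370.  20.  25.]
bowl 0.6 [526. 304.  54.  25.]
bottle 0.62 [435.  13.  59.  25.]
```

```bash
python3 - <<'E'
import cv2,numpy as np
a=cv2.imread("pics/scene0.png")[90:320,200:430];b=cv2.imread("pics/side0.png")[120:380,200:520]
a=cv2.resize(a,(400,400),interpolation=2);b=cv2.resize(b,(400,325),interpolation=2)
o=np.zeros((400,800,3),np.uint8);o[:,:400]=a;o[:325,400:]=b;cv2.imwrite("pics/both.png",o)
E
```

```text
(no output)
```

View pics/both.png

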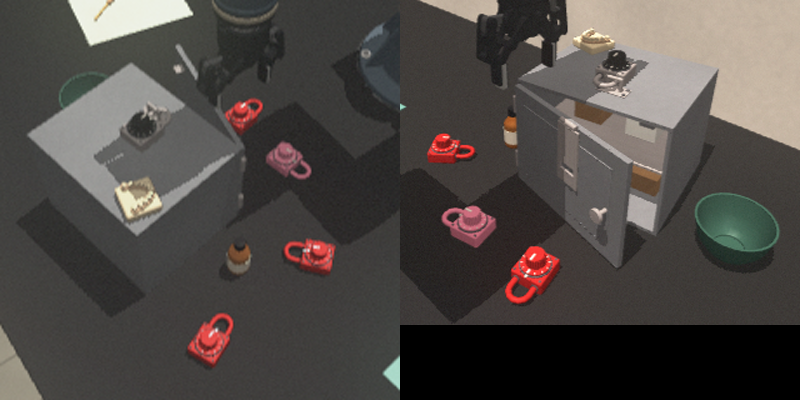

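View pics/wrist0.png

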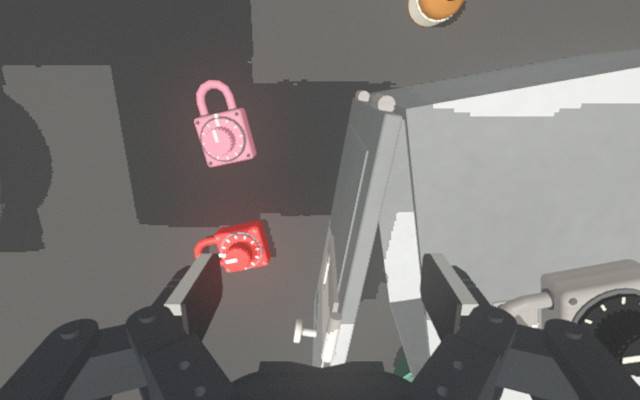

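The real lock is the grey one with the black dial on the cabinet top (wrist 572,317; scene about 282,162). The red and pink ones lie on the bench, so they are look-alikes. The door is ajar, with its hinge at wrist (375,100).

```bash
python3 - <<'E'
from h import *
c=cam("scene")
P=[atz(c,u,v,.2)[:2] for u,v in[(274.8,127.4),(217.3,167.6),(279.4,224.6),(339.7,176.3)]]
for i in range(4):
    e=P[(i+1)%4]-P[i];print(np.round(P[i],3),round(np.linalg.norm(e),3),np.degrees(np.arctan2(*e[::-1])).round(1))
print("ctr",np.mean(P,0))
for p in[(282,162)]:print("dial",atz(c,*p,.235).round(3))
cast=atz(c,281,204,.215);print("cast",cast.round(3))
w=cam("wrist")
for p in[(362,97),(385,104),(403,117),(325,362),(345,362),(315,345)]:print(p,atz(w,*p,.194).round(3))
s=cam("side")
# door free edge top outer / dial, from composite
for p in[(629,160),(518,80),(718,70),(668,128)]:
    print("side",p,atz(s,200+(p[0]-400)*.8,120+p[1]*.8,.195).round(3))
print("dial side",atz(s,200+217*.8,120+57*.8,.24).round(3))
# refined crops
im=np.zeros((600,800,3),np.uint8)
im[:, :400]=cv2.resize(c["color"][120:270,210:310],(400,600),interpolation=2)
im[:400,400:]=cv2.resize(s["color"][140:240,330:430],(400,400),interpolation=2)
cv2.imwrite("pics/z1.png",im[:,:,::-1])
E
```

```text
[ 0.592 -0.186] 0.211 10.3
[ 0.8   -0.148] 0.254 99.9
[0.756 0.103] 0.216 -171.1
[0.543 0.069] 0.26 -79.1
ctr [ 0.67275581 -0.04036405]
dial [ 0.657 -0.037  0.235]
cast [0.725 0.062 0.215]
(362, 97) [0.521 0.069 0.194]
(385, 104) [0.533 0.066 0.194]
(403, 117) [0.543 0.059 0.194]
(325, 362) [ 0.503 -0.098  0.194]
(345, 362) [ 0.516 -0.098  0.194]
(315, 345) [ 0.497 -0.084  0.194]
side (629, 160) [ 0.497 -0.183  0.195]
side (518, 80) [0.547 0.069 0.195]
side (718, 70) [ 0.806 -0.151  0.195]
side (668, 128) [ 0.592 -0.181  0.195]
dial side [ 0.649 -0.05   0.24 ]
```

View pics/z1.png

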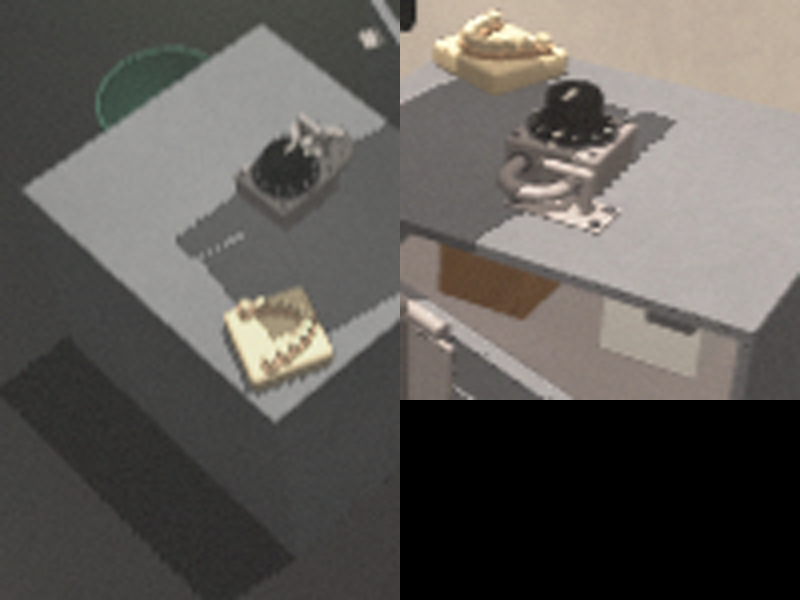

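The cabinet is yawed about 10° with its centre near (0.672,-0.040), and the door is about 0.33 rad open. I'll close the fingers and go in front of door_edge, about (0.494,-0.151).

```bash
python3 -m crank '[[-3,-2,0,0,0,0],[-6,-4,0,0,0,0],[-9,-5.5,0,0,0,0],[-12,-6,0,0,0,0],[-15,-6,0,0,0,0],[-15.1,-6,2,0,0,0],[-15.1,-6,4,0,0,0],[-15.1,-6,6,0,0,0],[-15.1,-6,6,0,0,0]]' 0 40
python3 - <<'E'
from h import *
s=cam("side");save(s,"s2.png",(260,120,480,360),2.5)
E
```

```text
time: 2.4
eef_pos: [0.4386, -0.1506, 0.1694]
ee_rot: [0.707, 0.707, -0.001, -0.002]
ft_force: [-0.5, 0.1, 1.3]
finger_gap: -0.0
grasp_force: 0.0
```

View pics/s2.png

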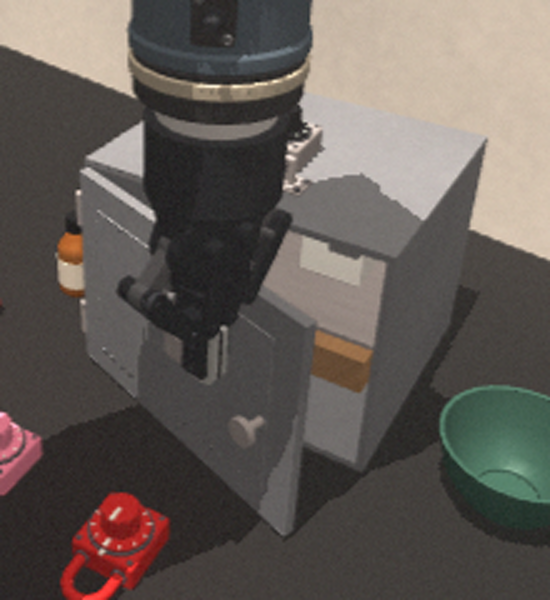

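The tip is about 4 cm in front of the door and clear of the hasp and knob. I'll turn the tool so its x axis is cabinet -x; that gives a slim side to push with and the yaw needed later.

```bash
python3 -m crank '[[0,0,0,0,0,-8.5],[0,0,0,0,0,-17],[0,0,0,0,0,-25.5],[0,0,0,0,0,-34],[0,0,0,0,0,-42.5],[0,0,0,0,0,-51],[0,0,0,0,0,-59.5],[0,0,0,0,0,-68],[0,0,0,0,0,-76.5],[0,0,0,0,0,-85],[0,0,0,0,0,-93],[0,0,0,0,0,-100],[0,0,0,0,0,-100]]'
python3 -c "
from h import *
s=sense();print(s['joints'].round(2));print(R.from_quat(s['ee_rot']).as_matrix().round(3))
c=np.array([.672,-.04]);X=np.array([.985,.174]);p=s['eef_pos'][:2]-c
print('cab frame',p@X,p@np.array([-.174,.985]))"
```

```text
time: 3.75
eef_pos: [0.4406, -0.1511, 0.1726]
ee_rot: [-0.088, 0.996, -0.0, 0.001]
ft_force: [-0.5, 0.3, -0.4]
finger_gap: 0.0004
grasp_force: 0.0
[-0.33  0.16 -0.25  1.16 -0.   -0.51]
[[-0.984 -0.176  0.001]
 [-0.176  0.984 -0.001]
 [-0.001 -0.001 -1.   ]]
cab frame -0.24731233543970318 -0.06918774496447685
```

```bash
python3 -m crank '[[-2,-1,0,0,0,0],[-3.5,-1.5,0,0,0,0],[-4.5,-2,0,0,0,0],[-5.5,-2,0,0,0,0],[-6.5,-2.2,0,0,0,0],[-7.5,-2.4,0,0,0,0],[-8.5,-2.5,0,0,0,0],[-9.5,-2.6,0,0,0,0],[-10.3,-2.6,0,0,0,0],[-10.3,-2.6,0,0,0,0]]'
```

```text
time: 4.75
eef_pos: [0.5468, -0.1584, 0.1711]
ee_rot: [-0.087, 0.996, 0.0, 0.0]
ft_force: [0.2, -0.0, -0.2]
finger_gap: -0.0001
grasp_force: 0.0
```

```bash
python3 -m crank '[[-0.4,0,0,0,0,0],[-0.7,0,0,0,0,0],[-1,0,0,0,0,0],[-1.2,0,0,0,0,0],[-1.4,0,0,0,0,0],[-1.6,0,0,0,0,0],[-1.6,0,0,0,0,0]]'
```

```text
time: 5.45
eef_pos: [0.5596, -0.1563, 0.1713]
ee_rot: [-0.087, 0.996, -0.0, -0.002]
ft_force: [-19.3, -4.0, 10.9]
finger_gap: 0.0002
grasp_force: 9.7
```

The push meets a firm 19 N stop. I'll hold briefly, back off, go up, and check the door and lock.

```bash
python3 -m crank '[[0,0,0,0,0,0],[0,0,0,0,0,0],[0.5,0,0,0,0,0],[2,0,0,0,0,0],[3,0,-2,0,0,0],[3,2,-5,0,0,0],[3,5,-9,0,0,0],[2,8,-12,0,0,0],[1,10,-12,0,0,0],[0,10,-12,0,0,0],[0,10,-12,0,0,0],[0,10,-12,0,0,0]]' 4.5 20
python3 - <<'E'
from h import *
w=cam("wrist")
for t in("lock","dial","shackle"):
    for d in spotter.outline_of(t,"wrist")[:2]:print(t,round(d["score"],2),np.round(d["rect"],0))
s=cam("side")
a=np.zeros((400,800,3),np.uint8)
a[:,:540]=cv2.resize(w["color"],(540,338),interpolation=3)[:400] if 0 else cv2.copyMakeBorder(cv2.resize(w["color"],(540,338),interpolation=3),0,62,0,0,0)
a[:,540:]=cv2.resize(s["color"][160:360,300:430],(260,400),interpolation=2)
cv2.imwrite("pics/z3.png",a[:,:,::-1])
np.save("w3.npy",w["X"]);cv2.imwrite("w3.png",w["color"])
E
```

```text
time: 6.65
eef_pos: [0.5442, -0.0581, 0.2907]
ee_rot: [-0.087, 0.996, 0.0, -0.001]
ft_force: [-0.2, -0.4, 0.3]
finger_gap: 0.0453
grasp_force: 0.0
lock 0.92 [542. 139.  78.  55.]
lock 0.86 [426.  34.  75.  51.]
dial 0.92 [300.  21.  37.  42.]
dial 0.89 [559. 141.  38.  37.]
shackle 0.91 [309. 289.  57.  40.]
shackle 0.86 [499. 283.  28.  27.]
```

View pics/z3.png

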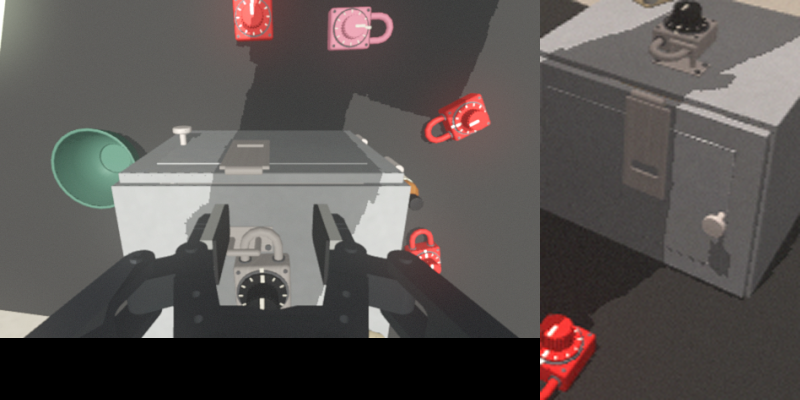

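The door is flush shut. The lock sits at wrist (310,340) full-res, just under the gripper, so I'll back off a little to see the whole dial.

```bash
python3 -m crank '[[3,0,-1,0,0,0],[6,0,-1,0,0,0],[6,0,-1,0,0,0],[6,0,-1,0,0,0]]' 
python3 - <<'E'
from h import *
w=cam("wrist")
for t in("lock","dial","shackle"):
    for d in spotter.outline_of(t,"wrist")[:5]:
        u,v=d["rect"][:2]; print(t,round(d["score"],2),np.round(d["rect"],0),atz(w,u,v,.22).round(3))
np.save("w4.npy",w["X"]);save(w,"z4.png",(240,190,400,310),5)
E
```

```text
time: 7.3
eef_pos: [0.4851, -0.0682, 0.3017]
ee_rot: [-0.087, 0.996, -0.0, 0.0]
ft_force: [0.1, -0.1, -0.0]
finger_gap: 0.0451
grasp_force: 0.0
lock 0.84 [301.  64.  44.  76.] [ 0.401 -0.096  0.22 ]
lock 0.72 [530. 183.  73.  55.] [0.449 0.068 0.22 ]
lock 0.6 [418.  90.  72.  46.] [ 0.404 -0.022  0.22 ]
lock 0.57 [313. 346.  59.  48.] [ 0.608 -0.054  0.22 ]
lock 0.17 [310. 238. 301.  82.] [ 0.516 -0.071  0.22 ]
dial 0.98 [410.  90.  36.  38.] [ 0.405 -0.027  0.22 ]
dial 0.7 [310. 238. 305.  82.] [ 0.516 -0.072  0.22 ]
dial 0.68 [300.  78.  35.  41.] [ 0.409 -0.095  0.22 ]
dial 0.64 [542. 186.  37.  33.] [0.45  0.078 0.22 ]
shackle 0.97 [441.  89.  24.  34.] [ 0.4   -0.008  0.22 ]
shackle 0.87 [309. 344.  51.  40.] [ 0.607 -0.058  0.22 ]
shackle 0.76 [507. 194.  31.  32.] [0.46  0.056 0.22 ]
shackle 0.57 [301.  37.  38.  29.] [ 0.386 -0.099  0.22 ]
```

View pics/z4.png

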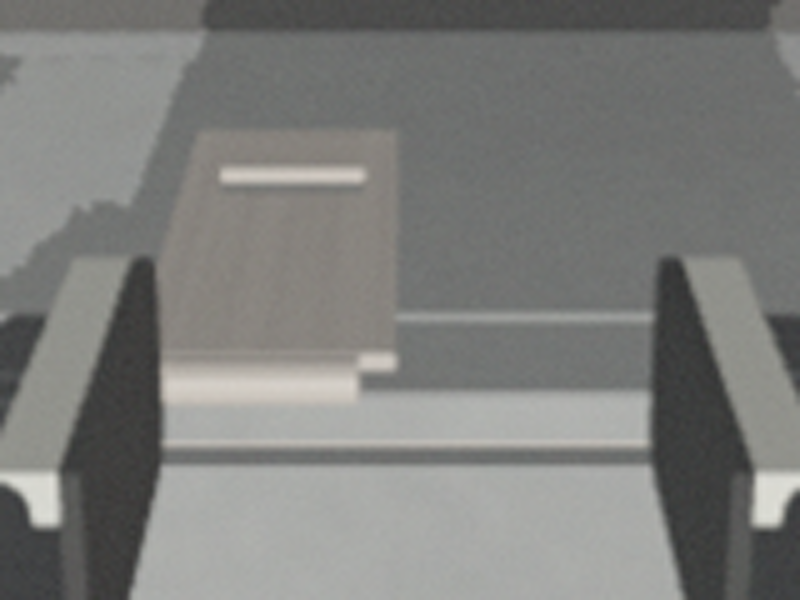

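I moved the wrong way: the lock is now at the bottom edge, hidden. I'll go forward past it.

```bash
python3 -m crank '[[-4,0,0,0,0,0],[-8,0,0,0,0,0],[-11,0,0,0,0,0],[-14,0,-1,0,0,0],[-14,0,-1,0,0,0],[-14,0,-1,0,0,0]]' 8
python3 - <<'E'
from h import *
w=cam("wrist")
for t in("lock","dial","shackle","cast"):
    for d in spotter.outline_of(t,"wrist")[:5]:
        u,v=d["rect"][:2]; print(t,round(d["score"],2),np.round(d["rect"],0),atz(w,u,v,.22).round(3))
np.save("w5.npy",w["X"]);cv2.imwrite("w5.png",w["color"][:,:,::-1]);save(w,"z5.png",(220,120,420,270),4)
E
```

```text
time: 8.1
eef_pos: [0.6238, -0.0433, 0.3101]
ee_rot: [-0.087, 0.996, 0.0, -0.001]
ft_force: [-0.9, 0.0, -0.4]
finger_gap: 0.0797
grasp_force: 0.0
lock 0.88 [503. 241.  45.  63.] [0.635 0.095 0.22 ]
lock 0.81 [546.  71.  80.  63.] [0.517 0.083 0.22 ]
lock 0.74 [310. 209.  72. 114.] [ 0.636 -0.05   0.22 ]
dial 0.88 [507. 253.  33.  30.] [0.645 0.101 0.22 ]
dial 0.78 [562.  68.  40.  39.] [0.513 0.092 0.22 ]
dial 0.71 [309. 238.  60.  59.] [ 0.658 -0.047  0.22 ]
shackle 0.94 [308. 176.  54.  43.] [ 0.612 -0.056  0.22 ]
shackle 0.84 [502. 223.  29.  32.] [0.622 0.089 0.22 ]
cast 0.96 [403. 320.  61.  74.] [0.716 0.039 0.22 ]
```

View pics/z5.png

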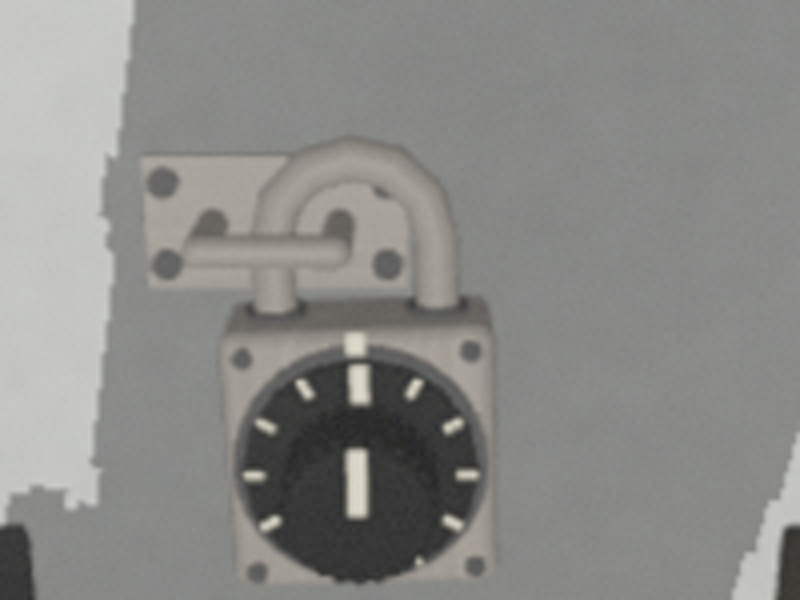

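The long line stands at the index (dial at 0), so it needs 60° clockwise. This is the grey lock on the staple.

```bash
python3 - <<'E'
from h import *
w=cam("wrist");f=lambda u,v,z:atz(w,220+u/4,120+v/4,z)
d=f(361,475.5,.226);print("dial",d.round(4))
a,b=f(228,325,.222),f(490,325,.222);print("front edge",a.round(4),b.round(4),np.degrees(np.arctan2(*(b-a)[1::-1])).round(1))
l,r=f(254,476,.226),f(468,475,.226);print("ticks yaw",np.degrees(np.arctan2(r[1]-l[1],r[0]-l[0])).round(1))
st=[f(190,248,.222),f(350,250,.222)];print("staple bar",np.round(st,4))
s=sense();T=R.from_quat(s["ee_rot"]).as_matrix();print("tool shift cm to dial",((d-s["eef_pos"])@T*100).round(2))
# check with scene camera
c=cam("scene");print(proj(c,d),[x["rect"] for x in spotter.outline_of("dial","scene")[:4]])
for nm in("X",):
    print(s["joints"].round(2))
E
```

```text
dial [ 0.6555 -0.0468  0.226 ]
front edge [ 0.6324 -0.0749  0.222 ] [ 0.6242 -0.0288  0.222 ] 100.0
ticks yaw 100.3
staple bar [[ 0.6194 -0.0834  0.222 ]
 [ 0.6148 -0.0557  0.222 ]]
tool shift cm to dial [-3.19 -0.88  8.58]
[280.91121763 161.57505489] [[384.7, 235.8, 15.0, 16.8], [282.8, 162.1, 20.9, 16.4], [320.3, 288.0, 12.0, 14.8]]
[-0.07  0.51  0.6   1.66  0.   -0.24]
```

```bash
python3 -m crank '[[-1.6,-0.4,2,0,0,0],[-3.2,-0.9,4,0,0,0],[-3.2,-0.9,6,0,0,0],[-3.2,-0.9,7.3,0,0,0],[-3.2,-0.9,8.1,0,0,0],[-3.2,-0.9,8.1,0,0,0],[-3.2,-0.9,8.1,0,0,0]]' 5 20 && python3 -m crank '[[0,0,0,0,0,0],[0,0,0,0,0,0],[0,0,0,0,0,0],[0,0,0,0,0,0],[0,0,0,0,0,0],[0,0,0,0,0,0]]' 1.5 25
```

```text
time: 9.2
eef_pos: [0.6562, -0.0469, 0.2311]
ee_rot: [-0.087, 0.996, -0.0, 0.0]
ft_force: [0.8, -0.2, 0.6]
finger_gap: 0.0495
grasp_force: 0.0
time: 9.8
eef_pos: [0.6565, -0.0466, 0.2314]
ee_rot: [-0.087, 0.996, 0.0, 0.001]
ft_force: [-2.0, 3.1, 5.5]
finger_gap: 0.0249
grasp_force: 24.4
```

Gripped at 25 mm. I'll turn 60° clockwise.

```bash
python3 -m crank '[[0,0,0,0,0,6],[0,0,0,0,0,12],[0,0,0,0,0,18],[0,0,0,0,0,24],[0,0,0,0,0,30],[0,0,0,0,0,36],[0,0,0,0,0,42],[0,0,0,0,0,48],[0,0,0,0,0,54],[0,0,0,0,0,60],[0,0,0,0,0,62],[0,0,0,0,0,62],[0,0,0,0,0,62],[0,0,0,0,0,62]]'
python3 -m crank '[[0,0,0,0,0,0],[0,0,0,0,0,0],[0,0,0,0,0,0],[0,0,-2,0,0,0],[0,0,-5,0,0,0],[0,0,-8,0,0,-8],[0,0,-8,0,0,-16],[0,0,-8,0,0,-24],[0,0,-8,0,0,-32],[0,0,-8,0,0,-40],[0,0,-8,0,0,-48],[0,0,-8,0,0,-56],[0,0,-8,0,0,-62],[0,0,-8,0,0,-62],[0,0,-8,0,0,-62]]' 5
python3 -m crank '[[1.5,0,0,0,0,0],[3,0,0,0,0,0],[3,0,0,0,0,0],[3,0,0,0,0,0]]' 8
python3 - <<'E'
from h import *
w=cam("wrist");np.save("w6.npy",w["X"]);save(w,"z6.png",(220,120,420,270),4)
for t in("lock","dial"):
    for d in spotter.outline_of(t,"wrist")[:5]:print(t,round(d["score"],2),np.round(d["rect"],0))
E
```

```text
time: 11.2
eef_pos: [0.6561, -0.0476, 0.2314]
ee_rot: [0.439, 0.899, -0.0, 0.001]
ft_force: [-3.6, -4.6, 6.4]
finger_gap: 0.0247
grasp_force: 24.5
time: 12.7
eef_pos: [0.6562, -0.0468, 0.3103]
ee_rot: [-0.086, 0.996, 0.0, -0.0]
ft_force: [0.1, 0.1, 0.3]
finger_gap: 0.05
grasp_force: 0.0
time: 13.1
eef_pos: [0.6267, -0.0521, 0.3107]
ee_rot: [-0.086, 0.996, 0.0, 0.0]
ft_force: [-1.0, -0.2, -0.0]
finger_gap: 0.0795
grasp_force: 0.0
lock 0.95 [553.  69.  83.  62.]
lock 0.9 [321. 210.  72. 117.]
lock 0.71 [508. 239.  42.  60.]
lock 0.33 [107. 124.  84. 104.]
dial 0.97 [514. 252.  32.  31.]
dial 0.93 [322. 236.  62.  54.]
dial 0.69 [569.  70.  36.  37.]
```

View pics/z6.png

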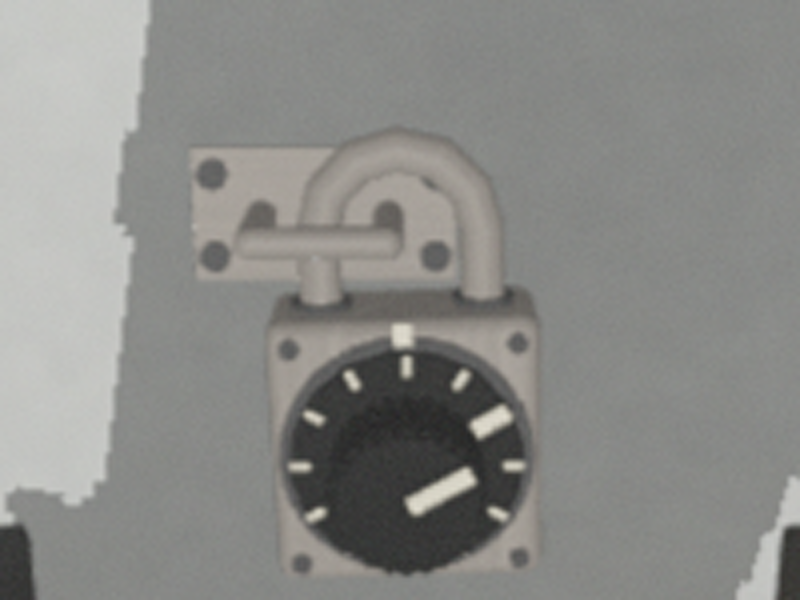

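The long line now stands two ticks (60°) past the index, and the lock is still closed. Next I'll measure the lock and staple for the body grasp.

```bash
python3 - <<'E'
from h import *
w=cam("wrist");f=lambda u,v,z:atz(w,220+u/4,120+v/4,z)
s=sense();T=R.from_quat(s["ee_rot"]).as_matrix();g=lambda p:((p-s["eef_pos"])@T*100).round(2)
d=f(407,466.5,.226);print("dial",d.round(4),g(d))
l,r=f(300,467,.226),f(514,466,.226);print("yaw",np.degrees(np.arctan2(r[1]-l[1],r[0]-l[0])).round(1), "tool y", np.degrees(np.arctan2(T[1,1],T[0,1])).round(1))
for n,p in dict(screwFL=(289,350),screwFR=(518,343),screwBL=(302,563),screwBR=(518,556)).items():print(n,g(f(*p,.222)))
for n,p in dict(stL=(240,242),stR=(400,242)).items():print(n,g(f(*p,.221)))
E
```

```text
dial [ 0.6561 -0.0473  0.226 ] [-2.95 -0.04  8.4 ]
yaw 100.3 tool y 100.0
screwFL [-0.86 -2.15  8.8 ]
screwFR [-0.72  1.94  8.8 ]
screwBL [-5.12 -2.01  8.79]
screwBR [-4.97  2.05  8.8 ]
stL [ 1.12 -2.96  8.9 ]
stR [ 1.12 -0.16  8.9 ]
```

```bash
python3 -m crank '[[-1.5,0,2,0,0,0],[-2.9,0,4,0,0,0],[-2.9,0,6.5,0,0,0],[-2.9,0,8.5,0,0,0],[-2.9,0,10,0,0,0],[-2.9,0,10.9,0,0,0],[-2.9,0,10.9,0,0,0],[-2.9,0,10.9,0,0,0]]' 7.5 30 && python3 -m crank '[[0,0,0,0,0,0],[0,0,0,0,0,0],[0,0,0,0,0,0],[0,0,0,0,0,0],[0,0,0,0,0,0],[0,0,0,0,0,0]]' 4 60
```

```text
time: 14.1
eef_pos: [0.6555, -0.047, 0.2019]
ee_rot: [-0.087, 0.996, -0.0, 0.0]
ft_force: [0.7, -1.5, 1.5]
finger_gap: 0.075
grasp_force: 0.0
time: 14.7
eef_pos: [0.6557, -0.0469, 0.2026]
ee_rot: [-0.087, 0.996, -0.0, 0.001]
ft_force: [-1.3, 1.2, 6.8]
finger_gap: 0.0485
grasp_force: 62.9
```

```bash
python3 -m crank '[[-0.3,0,0,0,0,0],[-0.6,0,0,0,0,0],[-0.9,0,0,0,0,0],[-1.2,0,0,0,0,0],[-1.5,0,0,0,0,0],[-1.5,0,0,0,0,0]]' && python3 -m crank '[[-0.2,0,0,0,0,0],[-0.4,0,0,0,0,0],[-0.6,0,0,0,0,0],[-0.8,0,0,0,0,0],[-0.9,0,0,0,0,0],[-1,0,0,0,0,0],[-1,0,0,0,0,0]]'
```

```text
time: 15.3
eef_pos: [0.6693, -0.0447, 0.2026]
ee_rot: [-0.087, 0.996, -0.0, -0.0]
ft_force: [-12.6, -1.6, 13.3]
finger_gap: 0.0488
grasp_force: 63.5
time: 16.0
eef_pos: [0.6788, -0.0431, 0.2026]
ee_rot: [-0.087, 0.996, -0.0, -0.0]
ft_force: [-14.7, -2.2, 14.0]
finger_gap: 0.0488
grasp_force: 63.5
```

```bash
python3 -m crank '[[-0.1,0,0,0,0,0],[-0.2,0,0,0,0,0],[-0.25,0,0,0,0,0],[-0.25,0,0,0,0,0]]' && python3 -m crank '[[-0.05,0,0,0,0,0],[-0.1,0,0,0,0,0],[-0.1,0,0,0,0,0]]'
```

```text
time: 16.4
eef_pos: [0.6812, -0.0426, 0.2026]
ee_rot: [-0.087, 0.996, -0.0, -0.001]
ft_force: [-14.2, -1.6, 12.4]
finger_gap: 0.0486
grasp_force: 63.5
time: 16.7
eef_pos: [0.6822, -0.0425, 0.2025]
ee_rot: [-0.087, 0.996, -0.0, -0.001]
ft_force: [-14.4, -1.5, 13.7]
finger_gap: 0.0486
grasp_force: 63.5
```

```bash
python3 -m crank '[[-0.1,0,0,0,0,0],[-0.1,0,0,0,0,0]]' && python3 -m crank '[[-0.1,0,0,0,0,0],[-0.1,0,0,0,0,0]]'
python3 - <<'E'
from h import *
w=cam("wrist");save(w,"z7.png",(220,60,420,260),3)
E
```

```text
time: 16.9
eef_pos: [0.6828, -0.0423, 0.2026]
ee_rot: [-0.087, 0.996, -0.0, -0.001]
ft_force: [-18.3, -2.6, 14.8]
finger_gap: 0.0487
grasp_force: 63.5
time: 17.1
eef_pos: [0.683, -0.0423, 0.2025]
ee_rot: [-0.087, 0.996, -0.0, -0.002]
ft_force: [-23.2, -3.2, 17.3]
finger_gap: 0.0487
grasp_force: 63.9
```

View pics/z7.png

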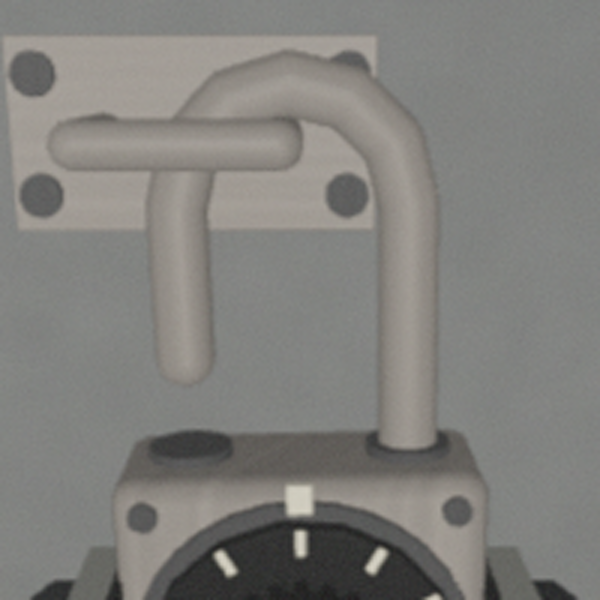

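The stop is felt (23 N, rising) and the shackle is fully out. I'll ease 1 mm up and shift 37 mm back along the lock's -x, so the staple stands in the gap.

```bash
python3 -m crank '[[0.3,0,-0.05,0,0,0],[0.6,0,-0.1,0,0,0],[1.2,0,-0.1,0,0,0],[1.8,0,-0.1,0,0,0],[2.4,0,-0.1,0,0,0],[3,0,-0.1,0,0,0],[3.5,0,-0.1,0,0,0],[3.75,0,-0.1,0,0,0],[3.75,0,-0.1,0,0,0]]'
python3 - <<'E'
from h import *
w=cam("wrist");save(w,"z8.png",(220,60,420,260),3)
s=sense();print((s["eef_pos"][:2]-[.683,-.0423])@[.985,.174])
E
```

```text
time: 18.05
eef_pos: [0.6477, -0.0484, 0.2026]
ee_rot: [-0.087, 0.996, -0.0, -0.0]
ft_force: [-1.8, -0.1, 6.3]
finger_gap: 0.0486
grasp_force: 62.8
-0.0358228080180153
```

View pics/z8.png

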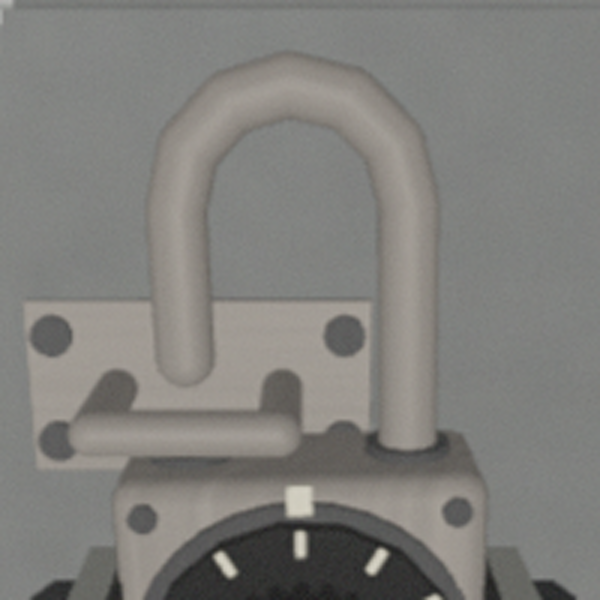

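The staple stands in the 14 mm gap, clear of the leg's tip. I'll lift gently, checking force.

```bash
python3 -m crank '[[0,0,-0.2,0,0,0],[0,0,-0.4,0,0,0],[0,0,-0.6,0,0,0],[0,0,-0.6,0,0,0]]' && python3 -m crank '[[0,0,-0.3,0,0,0],[0,0,-0.6,0,0,0],[0,0,-1,0,0,0],[0,0,-1.5,0,0,0],[0,0,-1.5,0,0,0]]'
```

```text
time: 18.5
eef_pos: [0.6483, -0.0483, 0.2082]
ee_rot: [-0.087, 0.996, 0.0, -0.0]
ft_force: [0.2, -0.5, -5.3]
finger_gap: 0.0486
grasp_force: 62.4
time: 19.0
eef_pos: [0.6487, -0.0483, 0.2243]
ee_rot: [-0.087, 0.996, -0.0, 0.001]
ft_force: [-0.1, 0.3, -5.6]
finger_gap: 0.0491
grasp_force: 62.6
```

```bash
python3 -m crank '[[0,0,-1,0,0,0],[0,0,-2.5,0,0,0],[0,0,-4,0,0,0],[0,0,-5.5,0,0,0],[0,0,-7,0,0,0],[0,0,-7.5,0,0,0],[0,0,-8,0,0,0],[0,0,-8,0,0,0],[0,0,-8,0,0,0],[0,0,-8,0,0,0],[0,0,-8,0,0,0]]'
python3 - <<'E'
from h import *
w=cam("wrist");s=cam("side")
a=np.zeros((300,800,3),np.uint8)
a[:,:480]=cv2.resize(w["color"],(480,300),interpolation=3)
a[:,480:]=cv2.resize(s["color"][120:320,270:483],(320,300),interpolation=2)
cv2.imwrite("pics/z9.png",a[:,:,::-1])
E
```

```text
time: 20.1
eef_pos: [0.6481, -0.0483, 0.3029]
ee_rot: [-0.087, 0.996, 0.0, -0.0]
ft_force: [-0.5, 0.4, -5.8]
finger_gap: 0.0488
grasp_force: 63.2
```

View pics/z9.png

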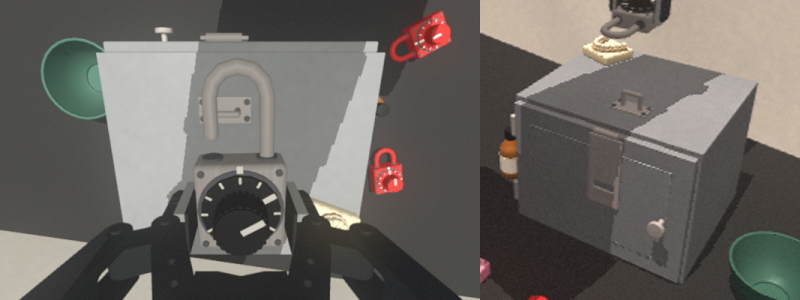

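The lock is held open and level above the empty staple, and the door is shut. I'm handing the job in.

```bash
python3 -c "
from h import *
print(close_job())"
```

```text
the job is handed in; nothing more can be done
None
```

The job is handed in at about 20 s of robot time: the door is shut on its catch, the dial stands two clicks past the index, and the lock is held fully open and level about 9 cm above the staple, but the hand-in gave no verdict.

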